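Seat a stub shaft in the vees of the seal insertion tool and hold it pressed home

TASK

The stepped stub shaft in the timber rack is next to have its seal pressed on: lift it out and lay it gently in the two vees of the seal insertion tool, with its thin journal towards the ram, then slide it along the vees until you feel its butt end meet the stop bolt. Then press it down firmly, with about 20 newtons, so that it bears on both flanks of the vees, and finish while you are still holding it pressed home against the stop like that. Do not hammer the vees or the stop, and leave the other things on the bench where they are.

Things in the scene. Friction and masses are not known exactly. Their poses are not given: they have to be found in the camera images.
- shaft_mid (a point): centre (on the axis, half-way along) of the loose stepped steel stub shaft, 0.6 to 0.8 kg, 195 mm long: 160 mm at 25 mm diameter, then a thin journal 35 mm long at 16 mm diameter. It lies level in one of the two places of the timber rack, its axis 46.5 mm above the bench. x axis: along the shaft to the thick butt end, the journal is at -x. It may roll about x.
- shaft: the same stepped shaft as a body; origin and axes as shaft_mid
- shaft_butt (a point): centre of the flat butt end of the stepped shaft, 97.5 mm from its centre along +x
- rack: fixed timber rack for two parallel shafts 100 mm apart: two cross bars 22 mm thick, 86 mm clear between them (open down to the bench for the fingers), with notches 30 mm wide, floor 34 mm and tops 44 mm above the bench. Origin at the centre of its underside; x runs along the shafts, the places are at y = -50 and +50 mm.
- vee_centre (a point): on the fixed seal insertion tool: the point where the axis of a seated 25 mm shaft lies, half-way between the two vee rests, 70 mm above the bench. x runs along the vees to the stop bolt, -x to the ram; y level across the vees, z up. Between the rests are 84 mm clear for the fingers, down to the 130 mm wide bed casting, whose top is 48 mm below this point.
- seal_tool: the whole cast iron tool, fixed. Origin on the bench directly below vee_centre, same axes. The end of the parked ram, with a seal on it, is at x = -147 mm; the ram head is up to 135 mm high beyond x = -170 mm, and the long lever slopes up and away from there to -x. The bracket of the stop bolt starts at x = 131 mm and is 88 mm high. Ram and lever are not used.
- stop_bolt: stop bolt on the vees' centre line, fixed, set anew for every job; origin at the centre of its striking face (22 mm across), which faces the ram; x axis as the tool's. The shaft's butt end comes up against this face, about 88 to 104 mm from vee_centre: it is rigid and is found by feel.
- vee_near: steel flank strips of both vee rests on the tool's +y side (nearer the robot); origin as the tool's. The rests are 90 degree vees, flanks at 45 degrees, 24 mm long, reaching from 42 to 66 mm either side of vee_centre; open at the top, the mouth 36 mm wide at that point's height, and nothing of the rests is more than 2 mm higher; 76 mm wide overall
- vee_far: steel flank strips of both vee rests on the tool's -y side (farther from the robot); origin as the tool's. A seated shaft bears on the near and the far strips along one line each
- plain_bar_mid (a point): the other bar in the rack, a plain steel round of one diameter, 25 x 195 mm with no step, not wanted; point at its centre
- housing: teal-painted cast roller end housing, 124 mm across and 82 mm high; origin at the centre of its underside
- spacer_a: cream nylon spacer ring, 68 mm across, 14 mm high; origin at the centre of its underside
- spacer_b: second cream nylon spacer ring, the same size; origin at the centre of its underside
- grease_cap: orange grease cap, 54 mm across, 23 mm high; origin at the centre of its underside
- puller_jaw: steel bearing puller jaw lying flat, about 155 x 36 x 12 mm; origin at the middle of its underside
- spare_seal: loose rubber lip seal, 48 mm across, 8 mm high; origin at the centre of its underside
Things that resemble listed ones, but are neither listed nor needed, are in the scene too. What is shaped like the shaft but blue is not meant.

How it is judged:
By the outcome, as a careful person would: the job done as asked, in the order asked, and still so for the second after the job is handed in, while the arm keeps its last pose, push and grip.
It also fails if it takes over 38 s, if anything falls off the work surface, if the arm or the gripper's body presses on something with over 40 N, if the wrist force passes 120 N, or if a joint passes its speed limit or range.

ROBOT

A 7-joint arm with a two-finger parallel gripper is mounted at the origin on the work surface. World frame = base frame: x ahead of the robot, y to its left, z up, the work surface at z = 0. Lengths are in m, angles in rad, forces in N, time in s.
With the tool pointing down it reaches from about 0.35 to 0.9 m from the base axis. Payload 7.2 kg.
Tool frame: the origin (TCP) lies midway between the tips of the shut fingers; the grasp point (between the pads) lies behind it (manip.tcp_to_grasp is the x of the grasp point in the tool frame, in m); x points along the fingers, y is the direction in which the jaws open and shut, and the axes are right-handed (so a half turn about x gives the same grasp; the last joint's range is limited). The gripper opens to 88 mm and grips with 3 to 60 N. Pads are 20 mm wide; open, the fingers measure 115 mm over their backs; the gripper's body (75 mm by 178 mm) begins 61 mm behind the grasp point.
Start: joints at [1.192, 0.411, -0.013, 1.596, 0.006, 1.134, -0.082], TCP at [0.191, -0.595, 0.223] pointing down, gripper open.
Joint ranges: [-2.95, 2.95], [-0.29, 1.99], [-1.47, 1.44], [0.14, 2.54], [-1.03, 4.17], [0.13, 1.85], [-2.86, 2.86]. Speed limits (rad/s): [2.39, 2.39, 3.01, 3.01, 3.14, 3.14, 3.14].

INTERFACE

Orientations are given as [roll, pitch, yaw] about the fixed x, y, z axes, in that order (R = Rz(yaw) Ry(pitch) Rx(roll)).
In Python, from rig import manip gives the robot as it stands. The module is installed in compiled form; this text tells all that it offers.
- The arm moves only by the tool step_arm, never from a script. Its argument "plan" is a list of rows, each an object of numbers: "ax", "ay", "az": the turn, a rotation vector about the world's x, y, z in units of 5 degrees (1.0 is 5 degrees); "x", "y", "z": the shift along the world's x, y, z in units of 50 mm (1.0 is 50 mm); "jaw": the closure in counts, from 0 (fully open) to 255 (shut). In form: [{"ax": .., "ay": .., "az": .., "x": .., "y": .., "z": .., "jaw": ..}, ...]. A call has 1 to 20 rows; each row is the pose to reach, as a shift and turn from the pose commanded when the call began; what a row does not reach only later rows make up. A row lasts 1/10 s, in which the tool goes at most 50 mm and 8.59 degrees, less where a joint would pass 70% of its speed; a pose out of reach is approached as far as the arm can. A call with a gripper value outside its range is refused whole. The fingers move at their own pace and stop on an object; "force" is the grip in N (left out, the last holds). Time passes only in rows, so rows that repeat a pose let the fingers close. It gives the time, the measured TCP pose, the force and the opening at its end, in the units of the state.
- manip.read_state(): the state, without advancing time (a new reading comes with each control period).
- manip.snapshot(name): name is "scene" or "side" or "wrist"; returns a dict with "color" (400x640x3 uint8, blue, green, red), "mtx" (3x3 intrinsics, pixels), "camera_from_world" (4x4, takes a point from world to camera coordinates); the wrist camera has in their place "hand_eye" (4x4, takes a point from camera to tool coordinates, whose origin is the TCP and whose axes are the tool frame's). Camera axes: x right, y up, looking along -z (the intrinsics and any distortion apply to the point x, -y, -z); pixel columns grow to the right and rows downward; lengths in m; the calibration is good to about 2 mm. A picture is of the moment at which its call begins: read the wrist's pose just before it. There is no depth.
- manip.close_job(): hands the job in, once; it reports no verdict.
Trained networks look in a picture, given as the dict that the camera call returned (one of the last four; its "shot" number tells which), for a name from the list of things; names that differ only in an ending like _2 or _b are one class to them, and where a whole thing is asked for, a point or a joint stands for the part that bears it (a point fixed in the world has none). Each returns a list of dicts, best first, with "score" (0 to 1); they miss things now and then, are a little off and sometimes report something else, mostly with a low value. They report only what shows in the picture. A call takes as long as a camera call. They do not tell look-alikes from the thing itself.
- manip.cut_out(name, picture): "mask" (400x640 bool, what is visible of it).
- manip.pinpoint(name, picture): "xyz" ([x, y, z] in m, in world coordinates, good to about 4 mm: a listed point, or the origin of a listed thing).
The state is a dict: "clock": time; "qpos": joint angles; "joint_velocities": joint speeds; "tau": joint torques, N m; "eef_pos": TCP position; "ee_rot": TCP orientation; "contact_force": force on the tool from outside, world axes, zero at the start; "moment": the same for the moment, N m; "gripper_width": finger opening in m.
Only numpy, scipy, OpenCV 4.12 (cv2) and the standard library are available. Lean on these libraries where they do the work, as an engineer would, in place of code of your own. Each camera call takes 0.05 s, during which the arm holds its last target. There are 200 camera calls.

## Working session

There is one attempt and no reset: what is moved stays moved. The work goes in short steps, Python scripts to look and compute and a tool call to move; the robot and the scene stay as the last step left them, time stands still between calls to the robot, and variables do not carry over. Pictures are saved under pics/ and viewed, about 8 in all and at most 12, crops included, and the job is handed in when it is done.

Besides the shell and the picture viewer there is one more tool, called after "Emit:" by a JSON object that holds its "method" and its "body". step_arm: Moves the arm, as the interface text tells. Its arguments: {"type":"object","properties":{"plan":{"type":"array"},"force":{"type":"number"}},"required":["plan"]}

```bash
mkdir -p pics
cat > h.py <<'E'
import numpy as np, cv2
from rig import manip
def P(v): return np.round(np.array(v),4).tolist()
def proj(s,pts):
    T=np.array(s["camera_from_world"]); p=(T@np.c_[np.array(pts),np.ones(len(pts))].T)[:3]
    q=np.array(s["mtx"])@np.array([p[0],-p[1],-p[2]]); return (q[:2]/q[2]).T
def ray(s,uv,z):
    T=np.linalg.inv(np.array(s["camera_from_world"])); d=np.linalg.inv(np.array(s["mtx"]))@np.array([uv[0],uv[1],1.]); d=np.array([d[0],-d[1],-d[2]])
    o=T[:3,3]; d=T[:3,:3]@d; return o+d*(z-o[2])/d[2]
E
python3 - <<'E'
from h import *
st=manip.read_state(); print({k:P(st[k]) for k in st}, manip.tcp_to_grasp)
for n in ("scene","side"):
    s=manip.snapshot(n); cv2.imwrite(f"pics/{n}0.png",s["color"]); print(n,s.keys())
    for k in ("shaft_mid","shaft_butt","vee_centre","stop_bolt","rack","plain_bar_mid","seal_tool","housing"):
        print(k,[(P(r["xyz"]),round(r["score"],2)) for r in manip.pinpoint(k,s)[:3]])
E
```

```text
{'clock': 0.0, 'qpos': [1.1918, 0.4119, -0.0127, 1.5971, 0.0056, 1.1343, -0.0822], 'joint_velocities': [0.0013, -0.0002, 0.0021, -0.0005, 0.0012, 0.0015, 0.0004], 'tau': [0.0012, -58.7942, 0.6423, -29.1075, -0.0538, 0.0183, 0.0002], 'eef_pos': [0.1909, -0.5946, 0.2218], 'ee_rot': [-1.4727, 1.5692, 1.9797], 'contact_force': [-0.3582, -0.3131, 0.4791], 'moment': [0.0156, -0.0499, 0.0312], 'gripper_width': 0.0879} -0.0187
scene dict_keys(['color', 'mtx', 'camera_from_world', 'shot'])
shaft_mid [([0.4734, 0.2885, 0.0462], 0.94), ([0.5734, 0.3164, 0.0479], 0.7), ([0.2688, 0.294, 0.0111], 0.66)]
shaft_butt [([0.3214, 0.2143, 0.0139], 0.9), ([0.4515, 0.3821, 0.0465], 0.86)]
vee_centre [([0.5784, -0.1003, 0.0698], 0.57), ([0.3829, -0.1798, -0.0003], 0.42)]
stop_bolt [([0.7508, -0.184, -0.0059], 0.69), ([0.5696, -0.0014, 0.0693], 0.5)]
rack [([0.525, 0.3043, 0.0045], 0.86), ([0.7494, -0.1881, -0.0053], 0.54)]
plain_bar_mid [([0.5719, 0.3161, 0.051], 0.78)]
seal_tool [([0.581, -0.1004, 0.0042], 0.95)]
housing [([0.7818, 0.1315, 0.0015], 0.92), ([0.5686, -0.0061, 0.0704], 0.15)]
side dict_keys(['color', 'mtx', 'camera_from_world', 'shot'])
shaft_mid [([0.4792, 0.2903, 0.0492], 0.83), ([0.2663, 0.2883, 0.0088], 0.78)]
shaft_butt [([0.3201, 0.2123, 0.0136], 0.82), ([0.4501, 0.3844, 0.0477], 0.75)]
vee_centre [([0.5811, -0.1036, 0.0678], 0.56)]
stop_bolt [([0.5663, -0.0028, 0.068], 0.74)]
rack [([0.5257, 0.3093, -0.0004], 0.84), ([0.3876, -0.1756, 0.0046], 0.54)]
plain_bar_mid [([0.5767, 0.3163, 0.045], 0.92)]
seal_tool [([0.5825, -0.1038, -0.0057], 0.69)]
housing [([0.785, 0.131, -0.0004], 0.7), ([0.386, -0.1754, 0.0034], 0.39)]
```

```bash
ls pics
```

```text
scene0.png
side0.png
```

View pics/scene0.png

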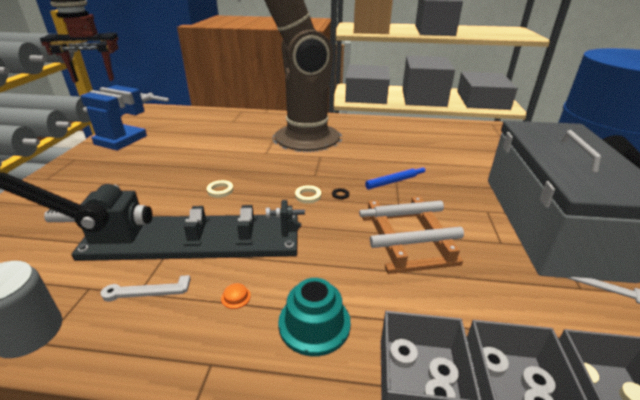

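View pics/side0.png

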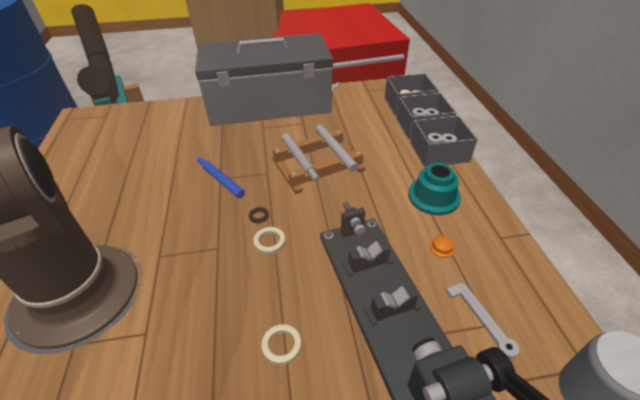

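The wanted shaft is the rack bar nearer the robot (scene, about 402,210). Its journal is at the left end (365,212) and its butt faces +y, towards the same side as the stop. The tool stretches from the ram head at (110,215) to the stop bracket at (290,215). The blue look-alike at (395,178) isn't the one.

```bash
cat >> h.py <<'E'
from scipy.spatial.transform import Rotation as R
def tool():
    st=manip.read_state(); T=np.eye(4); T[:3,:3]=R.from_euler('xyz',st["ee_rot"]).as_matrix(); T[:3,3]=st["eef_pos"]; return st,T
def yawy(T): return np.degrees(np.arctan2(T[1,1],T[0,1]))
def wrist():
    st,T=tool(); s=manip.snapshot("wrist"); C=T@np.array(s["hand_eye"]); s["camera_from_world"]=np.linalg.inv(C); return st,T,s
E
python3 - <<'E'
from h import *
st,T=tool(); print(T.round(3)); print(yawy(T))
s=manip.snapshot("wrist"); print(np.array(s["hand_eye"]).round(3))
for n in ("scene","side"):
    s=manip.snapshot(n)
    for k in ("shaft","vee_near","vee_far","spacer_a","grease_cap","spare_seal","puller_jaw"):
        print(n,k,[(P(r["xyz"]),round(r["score"],2)) for r in manip.pinpoint(k,s)[:2]])
E
```

```text
[[-0.     0.306 -0.952  0.191]
 [-0.    -0.952 -0.306 -0.595]
 [-1.     0.     0.     0.223]
 [ 0.     0.     0.     1.   ]]
-72.19500621744785
[[-0.     0.306 -0.952 -0.162]
 [ 1.     0.     0.    -0.001]
 [ 0.    -0.952 -0.306 -0.084]
 [ 0.     0.     0.     1.   ]]
scene shaft [([0.4792, 0.2921, 0.0446], 0.91), ([0.2712, 0.2938, 0.013], 0.8)]
scene vee_near []
scene vee_far []
scene spacer_a [([0.3769, 0.0604, 0.0021], 0.85), ([0.3844, -0.1819, -0.0019], 0.63)]
scene grease_cap [([0.7399, -0.0219, 0.0013], 0.78), ([0.5686, -0.0, 0.07], 0.62)]
scene spare_seal [([0.3625, 0.1438, 0.0003], 0.43)]
scene puller_jaw [([0.7502, -0.1836, -0.0035], 0.86)]
side shaft [([0.2697, 0.2958, 0.0161], 0.94), ([0.4788, 0.2897, 0.0438], 0.57)]
side vee_near [([0.5794, -0.1021, -0.0032], 0.56)]
side vee_far []
side spacer_a [([0.3868, -0.1745, 0.0004], 0.58)]
side grease_cap [([0.7433, -0.0208, 0.0006], 0.91)]
side spare_seal [([0.3625, 0.1415, 0.0007], 0.48)]
side puller_jaw [([0.7524, -0.1843, 0.0007], 0.6), ([0.3801, 0.0603, 0.0002], 0.57)]
```

Emit:
{"method": "step_arm", "body": {"plan": [{"x":2.6,"y":5,"z":1.2,"az":8,"jaw":0},{"x":2.6,"y":5,"z":1.2,"az":8,"jaw":0},{"x":2.6,"y":5,"z":1.2,"az":8,"jaw":0},{"x":2.6,"y":5,"z":1.2,"az":8,"jaw":0},{"x":2.6,"y":5,"z":1.2,"az":8,"jaw":0},{"x":5.2,"y":9.9,"z":1.2,"az":15.8,"jaw":0},{"x":5.2,"y":9.9,"z":1.2,"az":15.8,"jaw":0},{"x":5.2,"y":9.9,"z":1.2,"az":15.8,"jaw":0},{"x":5.2,"y":9.9,"z":1.2,"az":15.8,"jaw":0},{"x":5.2,"y":9.9,"z":1.2,"az":15.8,"jaw":0},{"x":7.7,"y":9.9,"z":1.2,"az":15.8,"jaw":0},{"x":7.7,"y":9.9,"z":1.2,"az":15.8,"jaw":0},{"x":7.7,"y":9.9,"z":1.2,"az":15.8,"jaw":0},{"x":7.7,"y":9.9,"z":1.2,"az":15.8,"jaw":0},{"x":7.7,"y":9.9,"z":1.2,"az":15.8,"jaw":0}]}}

```text
validation failed for argument at $.pl...
```

Run:
```python
from h import *
st,T,s=wrist(); print(P(T[:3,3]),yawy(T),st["clock"]); cv2.imwrite("pics/w1.png",s["color"])
for k in ("vee_centre","seal_tool","stop_bolt","vee_near","vee_far"):
    print(k,[(P(r["xyz"]),round(r["score"],2)) for r in manip.pinpoint(k,s)[:2]])
np.savez("w1.npz",mtx=s["mtx"],cfw=s["camera_from_world"])
```

```text
[0.1911, -0.5951, 0.2227] -72.19321985488352 1.75
vee_centre []
seal_tool []
stop_bolt []
vee_near []
vee_far []
```

View pics/w1.png

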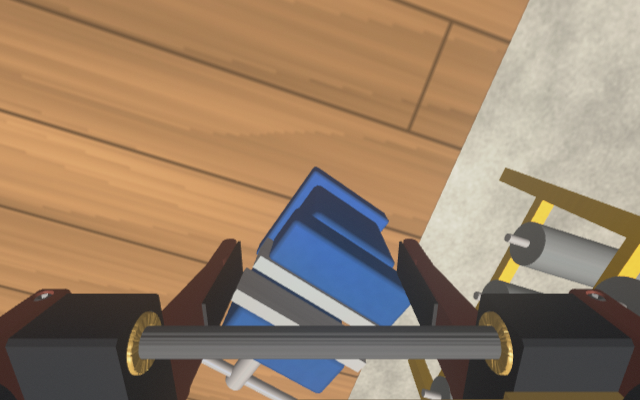

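The plan was refused, so the arm hasn't moved; this view shows only the blue vice under the start pose. Resending with every key filled in.

Emit:
{"method": "step_arm", "body": {"plan": [{"ax":0,"ay":0,"az":8,"x":2.6,"y":5,"z":1.2,"jaw":0},{"ax":0,"ay":0,"az":8,"x":2.6,"y":5,"z":1.2,"jaw":0},{"ax":0,"ay":0,"az":8,"x":2.6,"y":5,"z":1.2,"jaw":0},{"ax":0,"ay":0,"az":8,"x":2.6,"y":5,"z":1.2,"jaw":0},{"ax":0,"ay":0,"az":8,"x":2.6,"y":5,"z":1.2,"jaw":0},{"ax":0,"ay":0,"az":15.8,"x":5.2,"y":9.9,"z":1.2,"jaw":0},{"ax":0,"ay":0,"az":15.8,"x":5.2,"y":9.9,"z":1.2,"jaw":0},{"ax":0,"ay":0,"az":15.8,"x":5.2,"y":9.9,"z":1.2,"jaw":0},{"ax":0,"ay":0,"az":15.8,"x":5.2,"y":9.9,"z":1.2,"jaw":0},{"ax":0,"ay":0,"az":15.8,"x":5.2,"y":9.9,"z":1.2,"jaw":0},{"ax":0,"ay":0,"az":15.8,"x":7.7,"y":9.9,"z":1.2,"jaw":0},{"ax":0,"ay":0,"az":15.8,"x":7.7,"y":9.9,"z":1.2,"jaw":0},{"ax":0,"ay":0,"az":15.8,"x":7.7,"y":9.9,"z":1.2,"jaw":0},{"ax":0,"ay":0,"az":15.8,"x":7.7,"y":9.9,"z":1.2,"jaw":0}]}}

```text
clock: 3.45
eef_pos: [0.5796, -0.0971, 0.282]
ee_rot: [2.658, 1.568, 1.209]
contact_force: [-0.9, 0.1, 0.4]
gripper_width: 0.0879
```

Run:
```python
from h import *
st,T,s=wrist(); print(P(T[:3,3]),yawy(T),st["clock"]); cv2.imwrite("pics/w2.png",s["color"])
for k in ("vee_centre","seal_tool","stop_bolt"):
    print(k,[(P(r["xyz"]),round(r["score"],2)) for r in manip.pinpoint(k,s)[:2]])
np.savez("w2.npz",mtx=s["mtx"],cfw=s["camera_from_world"])
```

```text
[0.5796, -0.0971, 0.282] 6.984066624943203 3.45
vee_centre [([0.5804, -0.0982, 0.0671], 0.69)]
seal_tool [([0.5783, -0.1047, -0.0018], 0.66)]
stop_bolt [([0.5657, -0.0045, 0.0722], 0.94), ([0.5786, -0.1025, 0.0017], 0.37)]
```

View pics/w2.png

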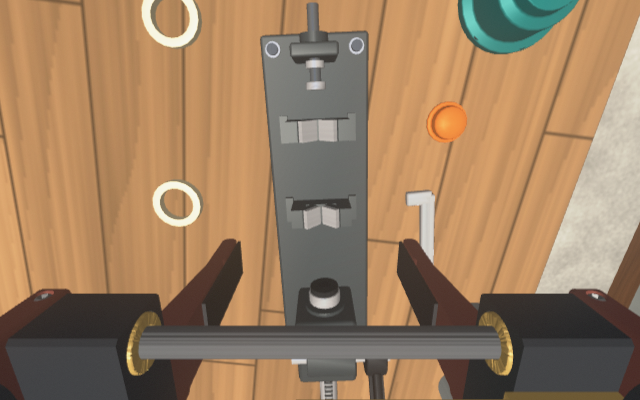

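Run:
```python
from h import *
d=np.load("w2.npz"); s=dict(mtx=d["mtx"],camera_from_world=d["cfw"])
im=cv2.imread("pics/w2.png"); c=im[30:240,250:380]; c=cv2.resize(c[0:110],None,fx=5,fy=5,interpolation=3)
c2=cv2.resize(im[140:240,250:380],None,fx=5,fy=5,interpolation=3)
cv2.imwrite("pics/c2.png",cv2.resize(np.vstack([im[30:150,265:365],im[185:235,265:365]]),None,fx=4,fy=4,interpolation=3)[:600])
a=[ray(s,p,.022)[:2] for p in ((262,38),(285,318),(367,32),(366,318))]
print(np.round(a,4))
for i in (0,2):
    v=a[i]-a[i+1]; print(np.degrees(np.arctan2(v[1],v[0])))
for ang in (96,97,98):
    u=np.array([np.cos(np.radians(ang)),np.sin(np.radians(ang))]); n=np.array([-u[1],u[0]])
    print(ang,[round(float(n@p),4) for p in a], float(n@[0.580,-0.1015]))
```

```text
[[ 0.4925  0.049 ]
 [ 0.5549 -0.3417]
 [ 0.6156  0.0705]
 [ 0.6807 -0.3264]]
99.06686972663728
99.32103839172376
96 [-0.495, -0.5161, -0.6196, -0.6429] -0.5662130602919316
97 [-0.4948, -0.5091, -0.6196, -0.6359] -0.5633070295963443
98 [-0.4946, -0.5019, -0.6194, -0.6287] -0.5602294101226641
```

View pics/c2.png

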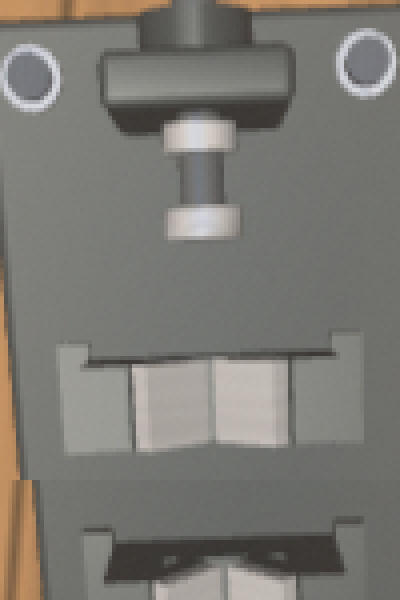

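Run:
```python
from h import *
d=np.load("w2.npz"); s=dict(mtx=d["mtx"],camera_from_world=d["cfw"])
q=[ray(s,p,.0523)[:2] for p in ((318,119.5),(318.8,140.8),(321,205),(323,226))]
print(np.round(q,4)); v=q[0]-q[3]; print("valley ang",np.degrees(np.arctan2(v[1],v[0])), np.linalg.norm(v))
f=ray(s,(315.8,90),.078)[:2]; b=ray(s,(315.8,90),.07)[:2]; print("bolt",f,b)
# model fit: project rest corners for guesses
from scipy.optimize import least_squares
obs=[((66,0,-17.7),(318,119.5)),((42,0,-17.7),(318.8,140.8)),((-42,0,-17.7),(321,205))]
# bed corners (lateral only): left edge y=+65,right y=-65 at z=-48
edge=[((262,38),65),((285,318),65),((367,32),-65),((366,318),-65)]
def fr(p):
    c,sn=np.cos(p[2]),np.sin(p[2]); r=[]
    W=[[p[0]+(c*a-sn*b)/1e3,p[1]+(sn*a+c*b)/1e3,.07+e/1e3] for (a,b,e),_ in obs]
    r+=list((proj(s,W)-[o for _,o in obs]).ravel())
    for uv,yy in edge:
        w=ray(s,uv,.022)[:2]-p[:2]; r.append((-sn*w[0]+c*w[1]-yy/1e3)*700)
    return r
o=least_squares(fr,[.58,-.1,np.radians(99)]); print(P(o.x),np.degrees(o.x[2]),np.round(o.fun,1))
u=np.array([np.cos(o.x[2]),np.sin(o.x[2])]); print("bolt x",u@(f-o.x[:2]),"lat",-u[1]*(f-o.x[:2])[0]+u[0]*(f-o.x[:2])[1])
```

```text
[[ 0.5699 -0.0347]
 [ 0.5739 -0.0594]
 [ 0.5866 -0.1404]
 [ 0.5928 -0.1689]]
valley ang 99.66010747813617 0.1361519225953707
bolt [ 0.56377424 -0.00285616] [ 0.56366567 -0.00263903]
[0.5801, -0.1, 1.7307] 99.16441542425612 [-0.3  0.1 -0.3 -0.8  0.1  0.8 -1.6 -1.1  2.   1.2]
bolt x 0.098505843226754 lat 0.0006755358981708551
```

Emit:
{"method": "step_arm", "body": {"plan": [{"ax":0,"ay":0,"az":1.7,"x":-2.1,"y":7.9,"z":-1.2,"jaw":0},{"ax":0,"ay":0,"az":1.7,"x":-2.1,"y":7.9,"z":-1.2,"jaw":0},{"ax":0,"ay":0,"az":1.7,"x":-2.1,"y":7.9,"z":-1.2,"jaw":0},{"ax":0,"ay":0,"az":1.7,"x":-2.1,"y":7.9,"z":-1.2,"jaw":0},{"ax":0,"ay":0,"az":1.7,"x":-2.1,"y":7.9,"z":-1.2,"jaw":0},{"ax":0,"ay":0,"az":1.7,"x":-2.1,"y":7.9,"z":-1.2,"jaw":0},{"ax":0,"ay":0,"az":1.7,"x":-2.1,"y":7.9,"z":-1.2,"jaw":0},{"ax":0,"ay":0,"az":1.7,"x":-2.1,"y":7.9,"z":-1.2,"jaw":0},{"ax":0,"ay":0,"az":1.7,"x":-2.1,"y":7.9,"z":-1.2,"jaw":0},{"ax":0,"ay":0,"az":1.7,"x":-2.1,"y":7.9,"z":-1.2,"jaw":0},{"ax":0,"ay":0,"az":1.7,"x":-2.1,"y":7.9,"z":-1.2,"jaw":0}]}}

```text
clock: 4.75
eef_pos: [0.4719, 0.2927, 0.2228]
ee_rot: [0.214, 1.569, -1.091]
contact_force: [-0.2, 0.1, 0.0]
gripper_width: 0.0878
```

Run:
```python
from h import *
st,T,s=wrist(); print(P(T[:3,3]),yawy(T),st["clock"]); cv2.imwrite("pics/w3.png",s["color"])
for k in ("shaft_mid","shaft_butt","plain_bar_mid"):
    print(k,[(P(r["xyz"]),round(r["score"],2)) for r in manip.pinpoint(k,s)[:2]])
for r in manip.cut_out("shaft",s)[:2]:
    m=r["mask"].astype(np.uint8); ys,xs=np.where(m); print(round(r["score"],2),m.sum(),xs.min(),xs.max(),ys.min(),ys.max())
    w=np.array([ray(s,p,.0465)[:2] for p in zip(xs,ys)]); c=w.mean(0); v=np.linalg.svd(w-c,full_matrices=False)[2][0]; v*=np.sign(v[1]); t=(w-c)@v
    print(P(c),np.degrees(np.arctan2(v[1],v[0])),t.min(),t.max())
c=manip.snapshot("scene"); print([P(ray(c,p,0)) for p in ((545,272),(492,175))])
np.savez("w3.npz",mtx=s["mtx"],cfw=s["camera_from_world"])
```

```text
[0.4719, 0.2927, 0.2228] 15.20250922305879 4.75
shaft_mid [([0.2699, 0.289, 0.0088], 0.89), ([0.4759, 0.2885, 0.0451], 0.61)]
shaft_butt [([0.3277, 0.2155, 0.0109], 0.83), ([0.4468, 0.381, 0.0429], 0.63)]
plain_bar_mid [([0.5711, 0.3168, 0.0439], 0.81), ([0.4784, 0.2909, 0.0486], 0.28)]
0.88 4007 310 337 89 267
[0.4745, 0.3025] 106.95526601829688 -0.11358406528890279 0.08635773587585616
0.65 4041 96 193 35 207
[0.2833, 0.3027] 124.16749423196212 -0.09197907574505834 0.08922902234934436
[[0.5962, 0.5738, 0.0], [0.1967, 0.5714, 0.0]]
```

View pics/w3.png

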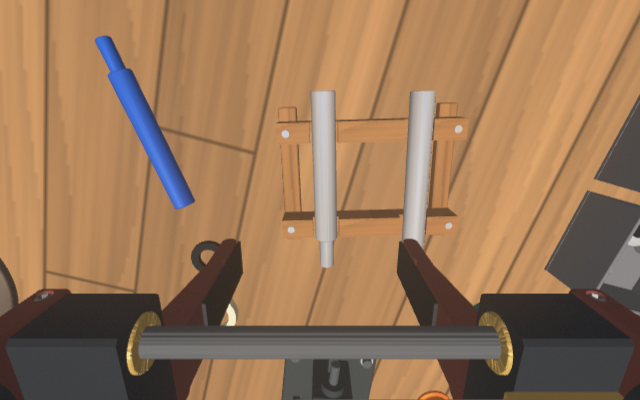

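Run:
```python
from h import *
a=cv2.imread("pics/scene0.png")[190:280,350:475]; b=cv2.imread("pics/side0.png")[115:195,262:375]; c=cv2.imread("pics/w3.png")[80:250,265:365]
r=lambda i,h:cv2.resize(i,(int(i.shape[1]*h/i.shape[0]),h),interpolation=3)
A=np.vstack([r(a,290),np.zeros((0,r(a,290).shape[1],3),np.uint8),cv2.resize(b,(r(a,290).shape[1],290),interpolation=3)])
cv2.imwrite("pics/c3.png",np.hstack([A,r(c,580)])[:600,:800])
d=np.load("w3.npz"); s=dict(mtx=d["mtx"],camera_from_world=d["cfw"])
for z in (0,.01,.02): print(z,[round(float(np.dot(ray(s,p,z)[:2]-ray(s,(324,165),.0465)[:2],[.964,.266])),4) for p in ((283,165),(300,165))])
o=np.array([0.4745,.3025]); 
for (l,rr,y) in ((313,335,95),(314,336,150),(316,337,225),(321,333,262)): print(P(ray(s,((l+rr)/2,y),.0465)))
print(P(ray(s,(323.5,90.5),.059-.0)),P(ray(s,(327,267),.0465)))
```

```text
0 [-0.0493, -0.0286]
0.01 [-0.0482, -0.028]
0.02 [-0.047, -0.0274]
[0.4526, 0.3799, 0.0465]
[0.4683, 0.3271, 0.0465]
[0.4926, 0.2455, 0.0465]
[0.5058, 0.2003, 0.0465]
[0.4509, 0.3836, 0.059] [0.5076, 0.1939, 0.0465]
```

View pics/c3.png

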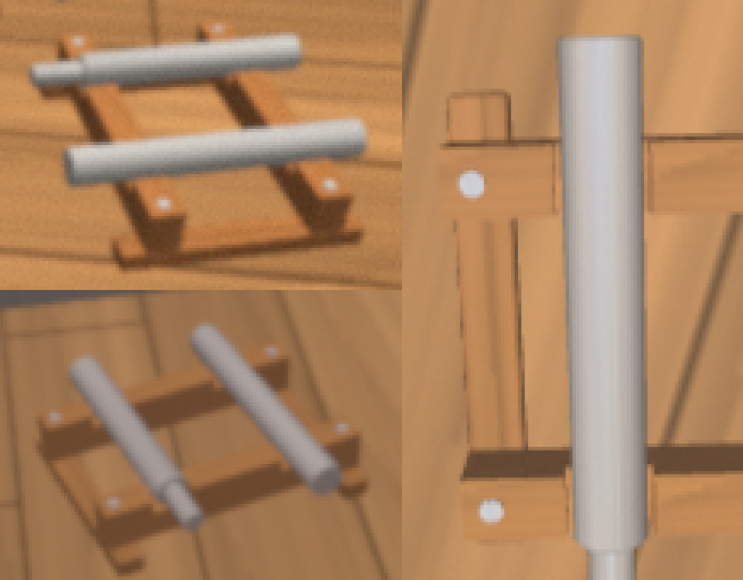

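Emit:
{"method": "step_arm", "body": {"plan": [{"ax":0,"ay":0,"az":0.16,"x":0.12,"y":0.05,"z":-1,"jaw":60},{"ax":0,"ay":0,"az":0.16,"x":0.12,"y":0.05,"z":-2,"jaw":60},{"ax":0,"ay":0,"az":0.16,"x":0.12,"y":0.05,"z":-2.8,"jaw":60},{"ax":0,"ay":0,"az":0.16,"x":0.12,"y":0.05,"z":-3.4,"jaw":60},{"ax":0,"ay":0,"az":0.16,"x":0.12,"y":0.05,"z":-3.7,"jaw":60},{"ax":0,"ay":0,"az":0.16,"x":0.12,"y":0.05,"z":-3.87,"jaw":60},{"ax":0,"ay":0,"az":0.16,"x":0.12,"y":0.05,"z":-3.87,"jaw":60},{"ax":0,"ay":0,"az":0.16,"x":0.12,"y":0.05,"z":-3.87,"jaw":60}], "force": 20}}

```text
clock: 5.85
eef_pos: [0.4779, 0.298, 0.0305]
ee_rot: [1.858, 1.569, 0.568]
contact_force: [0.1, 0.0, 0.4]
gripper_width: 0.0671
```

Run:
```python
from h import *
st,T,s=wrist(); print(P(T[:3,3]),yawy(T),P(st["contact_force"]),st["gripper_width"],st["clock"]); cv2.imwrite("pics/w4.png",s["color"])
```

```text
[0.4779, 0.298, 0.0305] 16.098762087406573 [0.0504, 0.0103, 0.4419] 0.06712045762351468 5.85
```

View pics/w4.png

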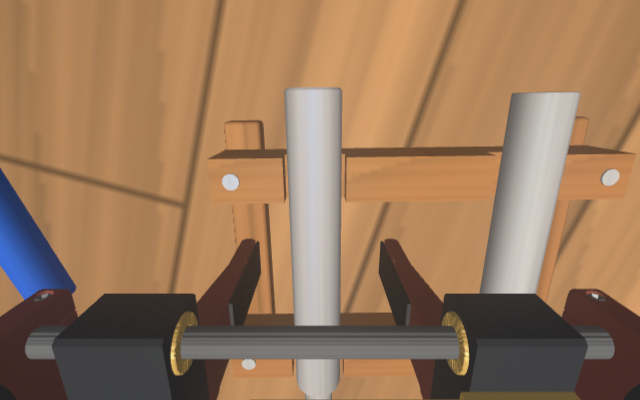

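Emit:
{"method": "step_arm", "body": {"plan": [{"ax":0,"ay":0,"az":0,"x":0,"y":0,"z":0,"jaw":255},{"ax":0,"ay":0,"az":0,"x":0,"y":0,"z":0,"jaw":255},{"ax":0,"ay":0,"az":0,"x":0,"y":0,"z":0,"jaw":255},{"ax":0,"ay":0,"az":0,"x":0,"y":0,"z":0,"jaw":255},{"ax":0,"ay":0,"az":0,"x":0,"y":0,"z":0,"jaw":255},{"ax":0,"ay":0,"az":0,"x":0,"y":0,"z":0,"jaw":255},{"ax":0,"ay":0,"az":0,"x":0,"y":0,"z":0,"jaw":255},{"ax":0,"ay":0,"az":0,"x":0,"y":0,"z":0,"jaw":255},{"ax":0,"ay":0,"az":0,"x":0,"y":0,"z":0,"jaw":255}], "force": 50}}

```text
clock: 6.8
eef_pos: [0.4768, 0.2973, 0.029]
ee_rot: [-1.267, 1.57, -2.557]
contact_force: [-1.3, 0.1, 0.7]
gripper_width: 0.0239
```

Emit:
{"method": "step_arm", "body": {"plan": [{"ax":0,"ay":0,"az":0,"x":0,"y":0,"z":0.2,"jaw":255},{"ax":0,"ay":0,"az":0,"x":0,"y":0,"z":0.5,"jaw":255},{"ax":0,"ay":0,"az":0,"x":0,"y":0,"z":1.0,"jaw":255},{"ax":0,"ay":0,"az":0,"x":0,"y":0,"z":1.6,"jaw":255},{"ax":0,"ay":0,"az":0,"x":0,"y":0,"z":2.2,"jaw":255},{"ax":0,"ay":0,"az":0,"x":0,"y":0,"z":2.5,"jaw":255},{"ax":0,"ay":0,"az":0,"x":0,"y":0,"z":2.5,"jaw":255},{"ax":0,"ay":0,"az":0,"x":0,"y":0,"z":2.5,"jaw":255}]}}

```text
clock: 7.6
eef_pos: [0.4769, 0.2968, 0.1535]
ee_rot: [-0.635, 1.57, -1.925]
contact_force: [-0.3, -0.5, -7.4]
gripper_width: 0.0242
```

Run:
```python
from h import *
st,T,s=wrist(); print(P(T[:3,3]),yawy(T),P(st["contact_force"]),P(st["moment"]),st["gripper_width"],st["clock"]); cv2.imwrite("pics/w5.png",s["color"])
np.savez("w5.npz",mtx=s["mtx"],cfw=s["camera_from_world"],T=T)
for k in ("shaft_mid","shaft_butt"):
    print(k,[(P(T[:3,:3].T@(np.array(r["xyz"])-T[:3,3])),round(r["score"],2)) for r in manip.pinpoint(k,s)[:2]])
```

```text
[0.4769, 0.2968, 0.1535] 16.087456881830377 [-0.2748, -0.4992, -7.424] [-0.108, -0.1297, 0.0234] 0.024179202163665068 7.6
shaft_mid [([0.1432, -0.2004, -0.0518], 0.73), ([-0.0183, 0.0005, 0.0055], 0.58)]
shaft_butt [([-0.0142, -0.0006, -0.0866], 0.58), ([0.1442, -0.1662, 0.0377], 0.56)]
```

View pics/w5.png

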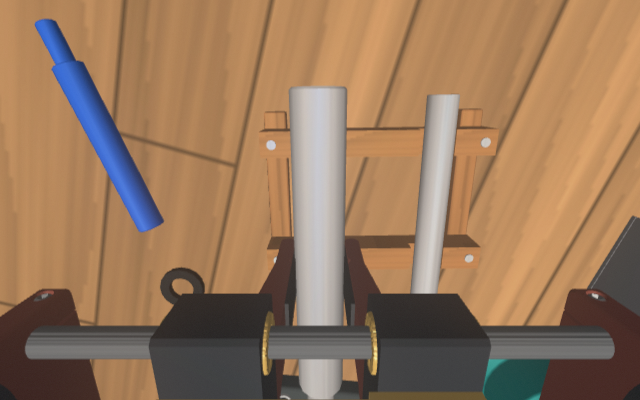

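Run:
```python
from h import *
d=np.load("w5.npz"); s=dict(mtx=d["mtx"],camera_from_world=d["cfw"]); T=d["T"]; print(s["mtx"][0,0])
im=cv2.imread("pics/w5.png").astype(int)
for y in (94,110,130,150,180,210):
    row=im[y,250:400]; sat=row.max(1)-row.min(1); x=np.where(sat<32)[0]+250; x=x[(x>270)&(x<365)]; print(y,x.min(),x.max(),end=" | ")
print()
ax=T[2,3]+.0187-.0012
p=ray(s,(318,87.5),ax+.0125); q=T[:3,:3].T@(p-T[:3,3]); print(P(p),"tool",P(q))
# model: predict rows/edges for tilt angles; butt at distance L from grasp along -z tool
for tilt in (-3,0,3):
    t=np.radians(tilt); c=T[:3,3]+[0,0,.0175]; u=-T[:3,2]*np.cos(t)+np.array([0,0,np.sin(t)]); v=T[:3,1]
    n=np.cross(u,v); n*=np.sign(n[2])
    b=c+u*.088; th=np.linspace(0,2*np.pi,200)
    for k in (.088,.05):
        E=proj(s,[c+u*k+.0125*(np.cos(a)*v+np.sin(a)*n) for a in th]); print(tilt,k,E.min(0).round(1),E.max(0).round(1))
```

```text
320.1587517628924
94 289 346 | 110 290 346 | 130 290 345 | 150 291 345 | 180 292 344 | 210 293 344 | 
[0.4513, 0.3829, 0.1835] tool [-0.0301, -0.0008, -0.0898]
-3 0.088 [291.6  91.2] [348.4  95.4]
-3 0.05 [293.4 173.8] [346.5 183.5]
0 0.088 [290.7  92.4] [349.3  93.5]
0 0.05 [292.9 173.5] [347.  186.4]
3 0.088 [289.7  92.1] [350.2  94.3]
3 0.05 [292.5 173.5] [347.4 189.7]
```

Emit:
{"method": "step_arm", "body": {"plan": [{"ax":0,"ay":0,"az":-0.1,"x":0.1,"y":-0.4,"z":0,"jaw":255},{"ax":0,"ay":0,"az":-0.2,"x":0.35,"y":-1.1,"z":0,"jaw":255},{"ax":0,"ay":0,"az":-0.4,"x":0.55,"y":-1.8,"z":0,"jaw":255},{"ax":0,"ay":0,"az":-0.6,"x":0.8,"y":-2.6,"z":0,"jaw":255},{"ax":0,"ay":0,"az":-0.8,"x":1.0,"y":-3.4,"z":0,"jaw":255},{"ax":0,"ay":0,"az":-1.0,"x":1.2,"y":-4.2,"z":0,"jaw":255},{"ax":0,"ay":0,"az":-1.1,"x":1.4,"y":-5.0,"z":0,"jaw":255},{"ax":0,"ay":0,"az":-1.2,"x":1.6,"y":-5.8,"z":0,"jaw":255},{"ax":0,"ay":0,"az":-1.3,"x":1.8,"y":-6.6,"z":0,"jaw":255},{"ax":0,"ay":0,"az":-1.386,"x":1.95,"y":-7.3,"z":0,"jaw":255},{"ax":0,"ay":0,"az":-1.386,"x":2.05,"y":-7.8,"z":-0.2,"jaw":255},{"ax":0,"ay":0,"az":-1.386,"x":2.09,"y":-8.03,"z":-0.5,"jaw":255},{"ax":0,"ay":0,"az":-1.386,"x":2.09,"y":-8.03,"z":-0.7,"jaw":255},{"ax":0,"ay":0,"az":-1.386,"x":2.09,"y":-8.03,"z":-0.8,"jaw":255},{"ax":0,"ay":0,"az":-1.386,"x":2.09,"y":-8.03,"z":-0.8,"jaw":255},{"ax":0,"ay":0,"az":-1.386,"x":2.09,"y":-8.03,"z":-0.8,"jaw":255}]}}

```text
clock: 9.35
eef_pos: [0.5818, -0.1021, 0.1144]
ee_rot: [2.61, 1.57, 1.202]
contact_force: [0.5, 0.6, -6.3]
gripper_width: 0.0244
```

Run:
```python
from h import *
st,T,s=wrist(); print(P(T[:3,3]),yawy(T),P(st["contact_force"]),P(st["moment"]),st["gripper_width"],st["clock"]); cv2.imwrite("pics/w6.png",s["color"])
np.savez("w6.npz",mtx=s["mtx"],cfw=s["camera_from_world"],T=T)
print([(P(r["xyz"]),round(r["score"],2)) for r in manip.pinpoint("stop_bolt",s)[:2]])
```

```text
[0.5818, -0.1021, 0.1144] 9.331265694978098 [0.5005, 0.5994, -6.2824] [-0.0336, -0.0864, -0.0447] 0.024387548405566423 9.35
[([0.5641, -0.0021, 0.0707], 0.81)]
```

View pics/w6.png

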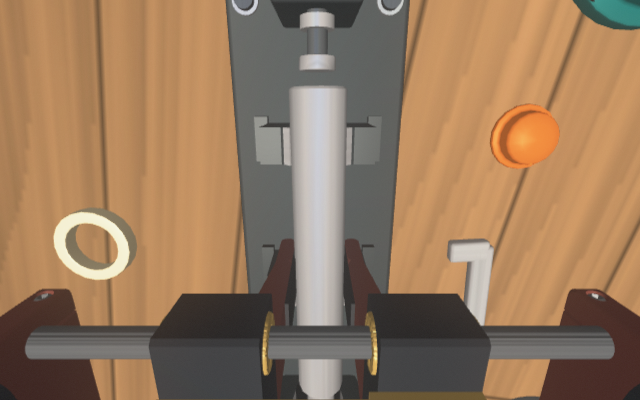

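Emit:
{"method": "step_arm", "body": {"plan": [{"ax":0,"ay":0,"az":0,"x":0,"y":0,"z":-0.3,"jaw":255},{"ax":0,"ay":0,"az":0,"x":0,"y":0,"z":-0.6,"jaw":255},{"ax":0,"ay":0,"az":0,"x":0,"y":0,"z":-0.85,"jaw":255},{"ax":0,"ay":0,"az":0,"x":0,"y":0,"z":-1.0,"jaw":255},{"ax":0,"ay":0,"az":0,"x":0,"y":0,"z":-1.08,"jaw":255},{"ax":0,"ay":0,"az":0,"x":0,"y":0,"z":-1.1,"jaw":255},{"ax":0,"ay":0,"az":0,"x":0,"y":0,"z":-1.1,"jaw":255},{"ax":0,"ay":0,"az":0,"x":0,"y":0,"z":-1.1,"jaw":255}]}}

```text
clock: 10.25
eef_pos: [0.5821, -0.1041, 0.0597]
ee_rot: [1.223, 1.57, -0.187]
contact_force: [0.5, 0.5, -7.1]
gripper_width: 0.024
```

Run:
```python
from h import *
st,T=tool(); print(P(T[:3,3]),yawy(T),P(st["contact_force"]),P(st["moment"]),st["gripper_width"],st["clock"])
d=np.load("w6.npz"); s=dict(mtx=d["mtx"],camera_from_world=d["cfw"]); T=d["T"]
for uv,z in (((317,70),.075),((317,69),.081),((318,87.5),T[2,3]+.0175+.0125)):
    p=ray(s,uv,z); print(P(p),P(T[:3,:3].T@(p-T[:3,3])))
```

```text
[0.5821, -0.1041, 0.0597] 9.17424513937053 [0.4669, 0.5331, -7.0583] [-0.0184, -0.1029, 0.0136] 0.023955124475786325 10.25
[0.5636, -0.002, 0.075] [0.0395, -0.0018, -0.1017]
[0.5636, -0.0019, 0.081] [0.0335, -0.0018, -0.1017]
[0.5664, -0.0137, 0.1444] [-0.0299, -0.0009, -0.0898]
```

Emit:
{"method": "step_arm", "body": {"plan": [{"ax":0,"ay":0,"az":0,"x":0,"y":0,"z":-0.03,"jaw":255},{"ax":0,"ay":0,"az":0,"x":0,"y":0,"z":-0.06,"jaw":255},{"ax":0,"ay":0,"az":0,"x":0,"y":0,"z":-0.08,"jaw":255},{"ax":0,"ay":0,"az":0,"x":0,"y":0,"z":-0.1,"jaw":255},{"ax":0,"ay":0,"az":0,"x":0,"y":0,"z":-0.12,"jaw":255},{"ax":0,"ay":0,"az":0,"x":0,"y":0,"z":-0.12,"jaw":255}]}}

```text
clock: 10.85
eef_pos: [0.5816, -0.1041, 0.0534]
ee_rot: [-0.477, 1.571, -1.888]
contact_force: [-2.3, -0.2, -2.9]
gripper_width: 0.0236
```

Emit:
{"method": "step_arm", "body": {"plan": [{"ax":0,"ay":0,"az":0,"x":-0.01,"y":-0.002,"z":0,"jaw":255},{"ax":0,"ay":0,"az":0,"x":-0.02,"y":-0.003,"z":0,"jaw":255},{"ax":0,"ay":0,"az":0,"x":-0.02,"y":-0.003,"z":-0.01,"jaw":255},{"ax":0,"ay":0,"az":0,"x":-0.02,"y":-0.003,"z":-0.01,"jaw":255}]}}

```text
clock: 11.25
eef_pos: [0.5808, -0.1042, 0.0528]
ee_rot: [1.614, 1.57, 0.203]
contact_force: [-0.0, -0.3, -4.5]
gripper_width: 0.0241
```

Emit:
{"method": "step_arm", "body": {"plan": [{"ax":0,"ay":0,"az":0,"x":0,"y":0,"z":-0.01,"jaw":255},{"ax":0,"ay":0,"az":0,"x":0,"y":0,"z":-0.02,"jaw":255},{"ax":0,"ay":0,"az":0,"x":0,"y":0,"z":-0.02,"jaw":255}]}}

```text
clock: 11.55
eef_pos: [0.5809, -0.1042, 0.0526]
ee_rot: [0.776, 1.57, -0.635]
contact_force: [-3.4, 0.4, 5.6]
gripper_width: 0.0241
```

Emit:
{"method": "step_arm", "body": {"plan": [{"ax":0,"ay":0,"az":0,"x":-0.006,"y":0,"z":0.006,"jaw":255},{"ax":0,"ay":0,"az":0,"x":-0.012,"y":0.04,"z":0.006,"jaw":255},{"ax":0,"ay":0,"az":0,"x":-0.019,"y":0.08,"z":0.006,"jaw":255},{"ax":0,"ay":0,"az":0,"x":-0.025,"y":0.12,"z":0.006,"jaw":255},{"ax":0,"ay":0,"az":0,"x":-0.032,"y":0.16,"z":0.006,"jaw":255},{"ax":0,"ay":0,"az":0,"x":-0.038,"y":0.2,"z":0.006,"jaw":255},{"ax":0,"ay":0,"az":0,"x":-0.038,"y":0.2,"z":0.006,"jaw":255}]}}

```text
clock: 12.25
eef_pos: [0.5796, -0.0968, 0.0526]
ee_rot: [0.37, 1.567, -1.043]
contact_force: [-0.3, -5.5, 2.9]
gripper_width: 0.0243
```

Emit:
{"method": "step_arm", "body": {"plan": [{"ax":0,"ay":0,"az":0,"x":-0.002,"y":0.01,"z":0,"jaw":255},{"ax":0,"ay":0,"az":0,"x":-0.003,"y":0.02,"z":0,"jaw":255},{"ax":0,"ay":0,"az":0,"x":-0.003,"y":0.02,"z":0,"jaw":255}]}}

```text
clock: 12.55
eef_pos: [0.5795, -0.0963, 0.0525]
ee_rot: [0.35, 1.567, -1.063]
contact_force: [0.7, -8.3, 1.7]
gripper_width: 0.0241
```

Run:
```python
from h import *
st,T,s=wrist(); print(P(T[:3,3]),yawy(T),P(st["contact_force"]),P(st["moment"]),st["clock"]); cv2.imwrite("pics/w7.png",s["color"])
np.savez("w7.npz",mtx=s["mtx"],cfw=s["camera_from_world"],T=T)
a=cv2.imread("pics/w6.png"); 
for n,i in (("w6",a),("w7",s["color"])):
    g=i[:,310:325].mean((1,2)).round().astype(int); print(n,list(g[20:110]))
im=cv2.resize(s["color"][0:250,200:440],None,fx=2.4,fy=2.4,interpolation=3); cv2.imwrite("pics/c7.png",im)
```

```text
[0.5795, -0.0963, 0.0525] 9.05365445927903 [0.6636, -8.3166, 1.7106] [-1.6572, -0.1654, -0.0766] 12.55
w6 [np.int64(202), np.int64(202), np.int64(203), np.int64(202), np.int64(203), np.int64(199), np.int64(153), np.int64(99), np.int64(104), np.int64(107), np.int64(107), np.int64(107), np.int64(107), np.int64(107), np.int64(107), np.int64(107), np.int64(107), np.int64(107), np.int64(107), np.int64(107), np.int64(107), np.int64(107), np.int64(107), np.int64(107), np.int64(107), np.int64(107), np.int64(107), np.int64(107), np.int64(107), np.int64(107), np.int64(107), np.int64(107), np.int64(107), np.int64(105), np.int64(156), np.int64(193), np.int64(199), np.int64(199), np.int64(200), np.int64(200), np.int64(199), np.int64(197), np.int64(195), np.int64(193), np.int64(193), np.int64(196), np.int64(198), np.int64(199), np.int64(187), np.int64(140), np.int64(97), np.int64(96), np.int64(98), np.int64(101), np.int64(101), np.int64(101), np.int64(101), np.int64(101), np.int64(102), np.int64(101), np.int64(101), np.int64(102), np.int64(101), np.int64(102), np.int64(102), np.int64(124), np.int6
[... 1006 characters left out ...]
nt64(205), np.int64(207), np.int64(208), np.int64(210), np.int64(212), np.int64(214), np.int64(213), np.int64(210), np.int64(170), np.int64(115), np.int64(103), np.int64(101), np.int64(100), np.int64(101), np.int64(101), np.int64(101), np.int64(101), np.int64(101), np.int64(101), np.int64(101), np.int64(101), np.int64(101), np.int64(111), np.int64(153), np.int64(174), np.int64(190), np.int64(209), np.int64(215), np.int64(214), np.int64(214), np.int64(214), np.int64(214), np.int64(214), np.int64(214), np.int64(214), np.int64(214), np.int64(214), np.int64(214), np.int64(214), np.int64(214), np.int64(214), np.int64(214), np.int64(214), np.int64(214), np.int64(214), np.int64(214), np.int64(214)]
```

View pics/c7.png

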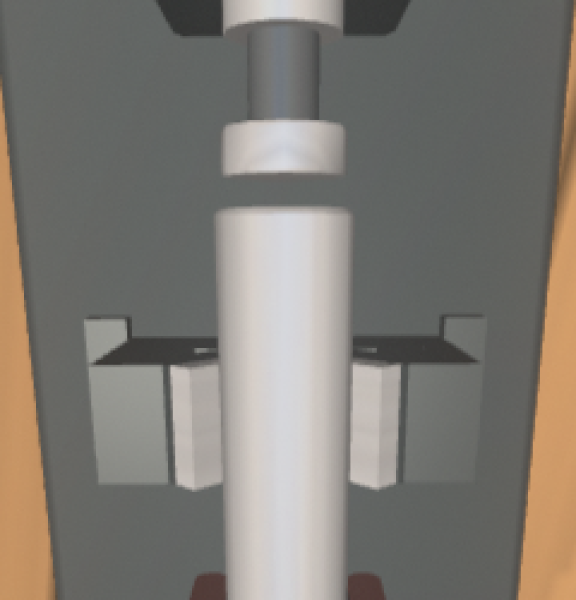

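The butt is still about 6 mm short of the bolt (crop rows 175 to 208), so the 8 N is friction in the vees. I'll ease the down load a little and keep sliding.

Emit:
{"method": "step_arm", "body": {"plan": [{"ax":0,"ay":0,"az":0,"x":0,"y":0,"z":0.008,"jaw":255},{"ax":0,"ay":0,"az":0,"x":-0.003,"y":0.02,"z":0.008,"jaw":255},{"ax":0,"ay":0,"az":0,"x":-0.006,"y":0.04,"z":0.008,"jaw":255},{"ax":0,"ay":0,"az":0,"x":-0.009,"y":0.06,"z":0.008,"jaw":255},{"ax":0,"ay":0,"az":0,"x":-0.009,"y":0.06,"z":0.008,"jaw":255}]}}

```text
clock: 13.1
eef_pos: [0.5787, -0.0916, 0.0526]
ee_rot: [0.505, 1.569, -0.906]
contact_force: [0.5, -4.5, 0.6]
gripper_width: 0.0244
```

Emit:
{"method": "step_arm", "body": {"plan": [{"ax":0,"ay":0,"az":0,"x":-0.001,"y":0.01,"z":0,"jaw":255},{"ax":0,"ay":0,"az":0,"x":-0.003,"y":0.02,"z":0,"jaw":255},{"ax":0,"ay":0,"az":0,"x":-0.003,"y":0.02,"z":0,"jaw":255}]}}

```text
clock: 13.4
eef_pos: [0.5787, -0.0912, 0.0526]
ee_rot: [0.405, 1.568, -1.007]
contact_force: [0.3, -6.1, -0.2]
gripper_width: 0.0244
```

Emit:
{"method": "step_arm", "body": {"plan": [{"ax":0,"ay":0,"az":0,"x":-0.001,"y":0.01,"z":0,"jaw":255},{"ax":0,"ay":0,"az":0,"x":-0.003,"y":0.02,"z":0,"jaw":255},{"ax":0,"ay":0,"az":0,"x":-0.003,"y":0.02,"z":0,"jaw":255}]}}

```text
clock: 13.7
eef_pos: [0.5786, -0.0912, 0.0526]
ee_rot: [0.303, 1.567, -1.11]
contact_force: [1.8, -8.6, -0.8]
gripper_width: 0.0242
```

```bash
cat > gap.py <<'E'
from h import *
st,T,s=wrist(); print(P(T[:3,3]),yawy(T),P(st["contact_force"]),P(st["moment"]),st["clock"]); cv2.imwrite("pics/w8.png",s["color"])
g=s["color"][:,310:325].mean((1,2)).round().astype(int); print(g[60:100].tolist())
E
python3 gap.py
```

```text
[0.5786, -0.0912, 0.0526] 9.066947494353258 [1.8196, -8.6379, -0.8475] [-1.8841, -0.5106, -0.086] 13.7
[117, 117, 117, 117, 151, 192, 208, 210, 211, 211, 212, 212, 212, 211, 209, 207, 206, 205, 206, 207, 209, 211, 213, 213, 210, 182, 166, 174, 188, 208, 214, 214, 214, 214, 214, 214, 214, 214, 214, 214]
```

The bolt (rows 64–84) and the butt (from about row 86) now show no gap between them, and the last 1 mm of push moved nothing. I'll confirm with a slightly stronger push.

Emit:
{"method": "step_arm", "body": {"plan": [{"ax":0,"ay":0,"az":0,"x":-0.002,"y":0.01,"z":0,"jaw":255},{"ax":0,"ay":0,"az":0,"x":-0.003,"y":0.02,"z":0,"jaw":255},{"ax":0,"ay":0,"az":0,"x":-0.005,"y":0.03,"z":0,"jaw":255},{"ax":0,"ay":0,"az":0,"x":-0.005,"y":0.03,"z":0,"jaw":255},{"ax":0,"ay":0,"az":0,"x":-0.005,"y":0.03,"z":0,"jaw":255}]}}

```text
clock: 14.25
eef_pos: [0.5787, -0.0912, 0.0526]
ee_rot: [0.269, 1.566, -1.145]
contact_force: [2.4, -11.9, -1.5]
gripper_width: 0.0243
```

```bash
python3 gap.py
```

```text
[0.5787, -0.0912, 0.0526] 9.005575516214508 [2.3779, -11.8799, -1.5339] [-2.5555, -0.7296, -0.0157] 14.25
[117, 117, 117, 117, 142, 186, 208, 210, 211, 211, 212, 212, 212, 211, 209, 208, 206, 205, 206, 207, 209, 211, 213, 213, 211, 189, 172, 173, 185, 206, 214, 214, 214, 214, 214, 214, 214, 214, 214, 214]
```

Emit:
{"method": "step_arm", "body": {"plan": [{"ax":0,"ay":0,"az":0,"x":0,"y":0,"z":-0.01,"jaw":255},{"ax":0,"ay":0,"az":0,"x":0,"y":0,"z":-0.02,"jaw":255},{"ax":0,"ay":0,"az":0,"x":0,"y":0,"z":-0.025,"jaw":255},{"ax":0,"ay":0,"az":0,"x":0,"y":0,"z":-0.025,"jaw":255},{"ax":0,"ay":0,"az":0,"x":0,"y":0,"z":-0.025,"jaw":255}], "force": 60}}

```text
clock: 14.8
eef_pos: [0.5787, -0.0912, 0.0525]
ee_rot: [0.249, 1.565, -1.165]
contact_force: [-1.0, -13.0, 9.7]
gripper_width: 0.0237
```

Emit:
{"method": "step_arm", "body": {"plan": [{"ax":0,"ay":0,"az":0,"x":-0.01,"y":-0.001,"z":-0.01,"jaw":255},{"ax":0,"ay":0,"az":0,"x":-0.01,"y":-0.001,"z":-0.02,"jaw":255},{"ax":0,"ay":0,"az":0,"x":-0.01,"y":-0.001,"z":-0.02,"jaw":255},{"ax":0,"ay":0,"az":0,"x":-0.01,"y":-0.001,"z":-0.02,"jaw":255},{"ax":0,"ay":0,"az":0,"x":-0.01,"y":-0.001,"z":-0.02,"jaw":255}]}}

```text
clock: 15.3
eef_pos: [0.5787, -0.0912, 0.0524]
ee_rot: [0.387, 1.564, -1.026]
contact_force: [-2.7, -12.1, 16.5]
gripper_width: 0.024
```

```bash
python3 gap.py
```

```text
[0.5787, -0.0912, 0.0524] 9.010377228434196 [-2.6823, -12.0734, 16.4644] [-2.5888, 0.5547, -0.0685] 15.3
[117, 117, 117, 117, 147, 189, 208, 210, 211, 211, 212, 213, 212, 211, 209, 207, 206, 205, 206, 207, 209, 211, 213, 213, 211, 189, 172, 173, 185, 206, 214, 214, 214, 214, 214, 214, 214, 214, 214, 214]
```

Emit:
{"method": "step_arm", "body": {"plan": [{"ax":0,"ay":0,"az":0,"x":-0.01,"y":-0.001,"z":-0.004,"jaw":255},{"ax":0,"ay":0,"az":0,"x":-0.02,"y":-0.003,"z":-0.007,"jaw":255},{"ax":0,"ay":0,"az":0,"x":-0.02,"y":-0.003,"z":-0.007,"jaw":255},{"ax":0,"ay":0,"az":0,"x":-0.02,"y":-0.003,"z":-0.007,"jaw":255},{"ax":0,"ay":0,"az":0,"x":-0.02,"y":-0.003,"z":-0.007,"jaw":255}]}}

```text
clock: 15.85
eef_pos: [0.5787, -0.0912, 0.0524]
ee_rot: [0.626, 1.563, -0.787]
contact_force: [-0.6, -10.7, 16.3]
gripper_width: 0.0239
```

```bash
python3 gap.py
```

```text
[0.5787, -0.0912, 0.0524] 9.007982600495595 [-0.608, -10.7026, 16.2668] [-2.4908, 0.064, -0.0976] 15.85
[117, 117, 117, 117, 146, 189, 208, 210, 211, 211, 212, 212, 212, 211, 209, 208, 206, 205, 205, 207, 209, 211, 213, 213, 211, 189, 172, 173, 185, 206, 214, 214, 214, 214, 214, 214, 214, 214, 214, 214]
```

Emit:
{"method": "step_arm", "body": {"plan": [{"ax":0,"ay":0,"az":0,"x":-0.006,"y":0.004,"z":-0.005,"jaw":255},{"ax":0,"ay":0,"az":0,"x":-0.012,"y":0.008,"z":-0.01,"jaw":255},{"ax":0,"ay":0,"az":0,"x":-0.012,"y":0.008,"z":-0.01,"jaw":255},{"ax":0,"ay":0,"az":0,"x":-0.012,"y":0.008,"z":-0.01,"jaw":255},{"ax":0,"ay":0,"az":0,"x":-0.012,"y":0.008,"z":-0.01,"jaw":255},{"ax":0,"ay":0,"az":0,"x":-0.012,"y":0.008,"z":-0.01,"jaw":255}]}}

```text
clock: 16.5
eef_pos: [0.5787, -0.0912, 0.0524]
ee_rot: [0.683, 1.562, -0.73]
contact_force: [-0.5, -13.4, 18.5]
gripper_width: 0.0241
```

```bash
python3 gap.py; cp pics/w8.png pics/w9.png
```

```text
[0.5787, -0.0912, 0.0524] 8.999755982213316 [-0.4859, -13.3761, 18.5084] [-2.7138, 0.0557, -0.0454] 16.5
[117, 117, 117, 117, 144, 187, 208, 210, 211, 211, 212, 212, 212, 211, 209, 207, 206, 205, 205, 207, 209, 211, 213, 213, 211, 186, 170, 173, 184, 205, 214, 214, 214, 214, 214, 214, 214, 214, 214, 214]
```

View pics/w9.png

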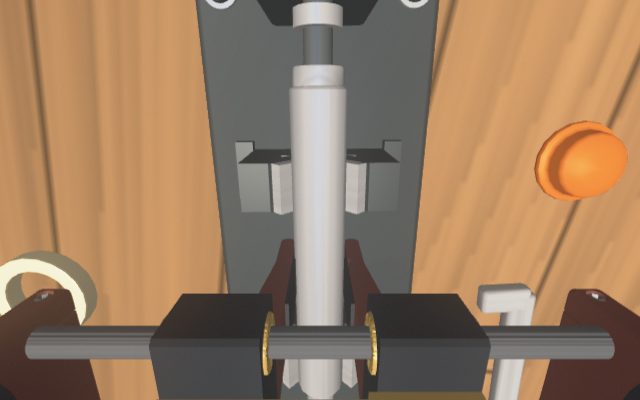

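The butt is against the bolt face (row 86) and the shaft sits centred in the vees, with the flanks showing evenly at 273–292 and 346–366. Forces are steady, so I'm handing in.

```bash
python3 -c "
from h import *
print(manip.close_job()); st=manip.read_state(); print(P(st['contact_force']),st['clock'])"
```

```text
the job is handed in; nothing more can be done
None
the job is handed in; nothing more can be done
```

The stepped shaft is seated in both vees, journal towards the ram and butt against the stop bolt. I handed the job in at about 16.5 s, with the arm still holding it pressed down. No verdict came back.

- **Stop:** the wrist picture shows no gap between butt and bolt. Pushing 12–13 N along the vees moved the shaft no further.
- **Press:** the wrist read 18.5 N downward at hand-in. With the shaft's own weight, about 7 N, the vees carry roughly 25–26 N.
- **Flanks:** the sideways force left over was about 2.6 N, so one flank carries slightly more than the other. Both still bear, and they look even in the last picture.
- **Contact on the way:** the shaft first touched only the far flank, with about 4 N, and I recentred it before sliding. No large forces showed in the readings. Friction stalled the slide about 6 mm short of the stop; I checked that by camera before going on.
- **Refused command:** my first move was rejected and the arm did not move; the same plan went through once every field was filled in.
- **Other things:** I moved nothing else on the bench, but did not check every item again at the end.

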